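Tare the parts box on the dial scale

ROBOT

A 7-joint arm with a two-finger parallel gripper is mounted at the origin on a cart in front of the work surface, level with it; the furniture and walls round the work are solid. World frame = base frame: x ahead of the robot, y to its left, z up, the work surface at z = 0. Lengths are in m, angles in rad, forces in N, time in s.
With the tool pointing down it reaches from about 0.4 to 0.9 m from the base axis. Payload 5.5 kg.
Tool frame: the origin (TCP) lies midway between the tips of the shut fingers; the grasp point (between the pads) lies 19 mm behind it (manip.grip_depth is the distance from the TCP to the grasp point, in m); z points along the fingers, y is the line along which they close (so a half turn about z gives the same grasp; the last joint's range is limited). The gripper opens to 92 mm and grips with 3 to 60 N. Pads are 19 mm wide; open, the fingers measure 130 mm over their backs; the gripper's body (75 mm by 190 mm) begins 47 mm behind the grasp point.
Start: joints at [1.425, 0.501, -0.427, 1.55, 0.221, 1.138, -0.21], TCP at [0.258, -0.596, 0.227] pointing down, gripper open.
Joint ranges: [-2.88, 2.88], [-0.31, 2.03], [-1.54, 1.56], [0.2, 2.42], [-1.41, 4.55], [0.19, 2.02], [-2.57, 2.57]. Speed limits (rad/s): [2.57, 2.57, 3.14, 3.14, 3.14, 3.14, 3.14].

INTERFACE

Orientations are given as a unit quaternion [x, y, z, w].
In Python, from bench import manip, effector, viewer gives the robot as it stands. Calls block until the motion is done:
- manip.move_pose(position, orientation): joint-space move of the TCP to a pose.
- manip.servo_line(position, ori=None, vel=0.15): straight line of the TCP; ori=None keeps the orientation; vel is the mean speed in m/s.
- manip.movej(angles): joint-space move.
- effector.open_jaws() and effector.close(f_grip=None): open the fingers fully, or close them until they stop; f_grip is the grip in N (None keeps the last).
- manip.sleep(seconds).
- manip.solve_ik(position, orientation): joint angles nearest the present ones, or None.
- viewer.get_image(name): name is "side" or "top" or "wrist"; returns the picture (400x640x3 uint8, red, green, blue); there is no depth.
- viewer.get_calibration(name): a dict with "vfov" (degrees; the focal length in pixels is half the picture's height over the tangent of half this angle, whatever the lens; pixels are square), "cx", "cy" (the principal point, pixels), "eye" and "attitude" of the camera in the world. Camera axes: x right, y down, z forward; pixel columns grow to the right and rows downward; lengths in m; the calibration is good to about 2 mm. A picture is of the moment at which its call begins: read the wrist's pose just before it. get_calibration takes no time and is no camera call; for the wrist camera it gives the pose at the moment of the call.
A pose or a line that the arm cannot do raises manip.PlanningError and nothing moves.
- manip.hand_in(): hands the job in; it is judged then, once.
Readings, each from a call of its own:
- manip.current_clock(): time.
- manip.current_q(): joint angles.
- manip.current_joint_velocities(): joint speeds.
- manip.current_tau(): joint torques, N m.
- manip.current_tool_pos(): TCP position.
- manip.current_tcp_rot(): TCP orientation.
- manip.current_force(): force on the tool from outside, world axes, zero at the start.
- manip.current_wrist_torque(): the same for the moment, N m.
- manip.current_finger_gap(): finger opening in m.
- manip.current_gripper_force(): force on a finger pad.
Only numpy, scipy, OpenCV 4.12 (cv2) and the standard library are available. Lean on these libraries where they do the work, as an engineer would, in place of code of your own. Each camera call takes 0.05 s, during which the arm holds its last target. There are 200 camera calls.

TASK

Tare the bench scale for the closed parts box: first take the solder reel off the pan and stand it flat on a bare spot of the desk, then set the parts box right way up and wholly on the pan, and with it resting there turn the black tare knob, which turns the dial plate, until the wedge-shaped zero mark stands right at the pointer's tip. Be gentle with the pan - never push it down to its stop - and leave the other things on the desk where they are.

Things in the scene. Friction and masses are not known exactly. Their poses are not given: they have to be found in the camera images.
- scale: Grey bench scale, fixed. Origin on the desk under the middle of its base; x points from its pan (front) to its dial (rear), y left, z up. Base 290 (x) by 170 (y), 50 high. The round dial head, radius 68, stands behind the pan, its face leaning back: outward normal (-0.5, 0, 0.866), 'up the dial' (0.866, 0, 0.5) in this frame. Lower rim at x = 11, 81 high; upper rim at x = 129, 149 high.
- dial_middle (a point): Middle of the dial's white face, on the knob's axis, 70 behind the scale's origin and 115 above the desk.
- zero_mark (a point): Tip of the black wedge that marks zero on the graduated white dial plate, 54 from the knob's axis and 2.5 above the dial's face; it turns with the knob. At knob angle 0 it lies straight up the dial.
- pointer_tip (a point): Tip of the thin dark pointer, 54 from the knob's axis, 2.5 above the dial's face. Pan empty: it points straight up the dial. Load swings it clockwise (facing the dial), 180 rad per metre of pan travel: 0.9 to 1.5 rad for the parts box, depending on its weight. Moved by the pan only, not by the knob; nothing catches on it.
- tare_knob (a joint): Angle of the ribbed black tare knob in the middle of the dial, rad, clockwise positive (facing the dial), limits +-3; the white dial plate with its zero wedge turns with it. A cylinder of diameter 40 square to the face, from 6 to 32 above it. Light friction (0.03 N m), stays where left. Starts between -1.3 and 0.4; zeroing needs 0.5 to 2.8 rad clockwise once the box is on.
- pan (a joint): How far the pan has sunk, m: 0 empty, grows downward, hard stop at 0.014. Spring about 250 N/m.
- pan_top (a point): Centre of the pan's flat top; axes as the scale's. The pan is a plain aluminium plate 130 (x) by 160 (y), no rim, 6 thick; its centre is 70 in front of the scale's origin and its top is 78 above the desk when empty.
- solder_reel: Small pale reel of solder, 53 across its flanges and 36 high, standing on its flange on the pan at the start; origin at the centre of its underside, z along its axis. 80 to 160 g.
- parts_box: See-through closed parts box with screws, 90 (x) by 50 (y) by 25 high; origin at the centre of its underside, z up. The lid is fast. 130 to 210 g. It lies on the desk left or right of the scale at any yaw. Above the rear of the desk hangs a wooden shelf (front edge at world x = 0.70, 193 to 217 above the desk): keep the gripper and arm in front of it. A vice stands at the far right, its crank reaching to y = -0.42, 100 high.
- flux_tin: Bystander: round tin, diameter 58, 62 high; origin under its centre.
- tape_measure: Bystander: tape measure standing on edge, 32 (x) by 76 (y) by 63 high; origin under its centre.
- small_supply: Bystander: black power brick, 68 (x) by 105 (y) by 38 high; origin under its centre.
- dsub: Bystander: small connector lying left of the scale, 47 (x) by 32 (y) by 15 high; origin under its centre.
- cell_0: Bystander: cylindrical battery cell lying right of the scale, 14 (x) by 50 (y) by 14 high; origin under its centre.
- usb_stick: Bystander: USB stick lying left of the scale, 54 (x) by 18 (y) by 8 high; origin under its centre.
There are look-alikes about, which are no part of the job. There is more than one size of the parts_box; the one meant has the size given above. There is more than one size of the solder_reel; the one meant has the size given above.

How it is judged:
On the way, in this order (a step that is already met when the one before it is completed fails the run):
1. the reel stands flat on the desk, released (height (world z) of solder_reel between -0.01 and 0.006 m and angle between solder_reel's own z axis and vertical below 0.15 rad and contact force between solder_reel and the fingers below 0.05 N and linear speed of solder_reel below 0.03 m/s), for 0.2 s.
2. the parts box rests flat on the pan, released (all of step 1 and x of parts_box in the frame of pan_top between -0.04 and 0.04 m and y of parts_box in the frame of pan_top between -0.055 and 0.055 m and z of parts_box in the frame of pan_top between -0.004 and 0.005 m and angle between parts_box's own z axis and vertical below 0.12 rad and contact force between parts_box and the fingers below 0.05 N and linear speed of parts_box below 0.03 m/s), for 0.3 s.
3. the pointer stands at the zero mark with the box on the pan (x of parts_box in the frame of pan_top between -0.04 and 0.04 m and y of parts_box in the frame of pan_top between -0.055 and 0.055 m and z of parts_box in the frame of pan_top between -0.004 and 0.005 m and angle between parts_box's own z axis and vertical below 0.12 rad and contact force between parts_box and the fingers below 0.05 N and linear speed of parts_box below 0.03 m/s and distance between pointer_tip and zero_mark below 0.005 m and velocity of joint tare_knob between -0.1 and 0.1 rad/s), for 0.2 s.
At the end, for the whole second after the job is handed in: The reel stands flat (within 8 degrees) on the desk; the parts box lies flat and right way up on the pan, its centre within 40 mm (front to back) and 55 mm (sideways) of the pan's centre; the pointer's tip is within 5 mm (about 5 degrees) of the zero mark; all are released and at rest (all of step 1 and all of step 3 and contact force between scale and the fingers below 0.05 N); the robot touches nothing.
It fails at once if a bystander is pushed more than 25 mm (distance of any of flux_tin, tape_measure, small_supply, dsub, cell_0, usb_stick from where it was at the start of the episode above 0.025 m).
It fails at once if the pan is pushed down to its stop (value of joint pan above 0.0132 m).
It also fails if it takes over 72 s, if anything falls off the work surface, if the arm or the gripper's body presses on something with over 40 N, if the wrist force passes 120 N, or if a joint passes its speed limit or range.

## Working session

There is one attempt and no reset: what is moved stays moved. The work goes in short steps, each a Python script; the robot and the scene stay as the last script left them, time stands still between calls to the robot, and variables do not carry over. Pictures are saved under pics/ and viewed, at most 10 in all, crops included, and the job is handed in when it is done.

```bash
mkdir -p pics; ls
python3 - <<'E'
from bench import manip, effector, viewer
import cv2
for n in ("top","side"):
    im=viewer.get_image(n); cv2.imwrite(f"pics/{n}0.png",im[:,:,::-1]); print(n,viewer.get_calibration(n))
print(viewer.get_calibration("wrist"),manip.current_tool_pos(),manip.current_tcp_rot(),manip.grip_depth,manip.current_clock())
E
```

```text
pics
top {'vfov': 50.21072433598474, 'cx': 321.3327007438838, 'cy': 208.55172559481275, 'eye': array([0.4848694 , 0.01284707, 1.18493888]), 'attitude': array([ 0.71484183, -0.69880887,  0.01454148, -0.02135118])}
side {'vfov': 47.91779081999798, 'cx': 314.7051390436891, 'cy': 194.11659418949154, 'eye': array([0.52359934, 0.93638897, 0.65275909]), 'attitude': array([-0.01999578,  0.86933531, -0.49381169, -0.00250901])}
{'vfov': 61.94517952609039, 'cx': 316.44780524388756, 'cy': 198.97810103381755, 'eye': array([ 0.32507701, -0.56716292,  0.38342436]), 'attitude': array([ 0.82784435, -0.54366226, -0.07688629,  0.11486328])} [ 0.25808993 -0.59589779  0.22578485] [ 9.79178909e-01  2.02997343e-01 -1.55772854e-04 -8.47118377e-04] 0.0188 0.1
```

View pics/top0.png

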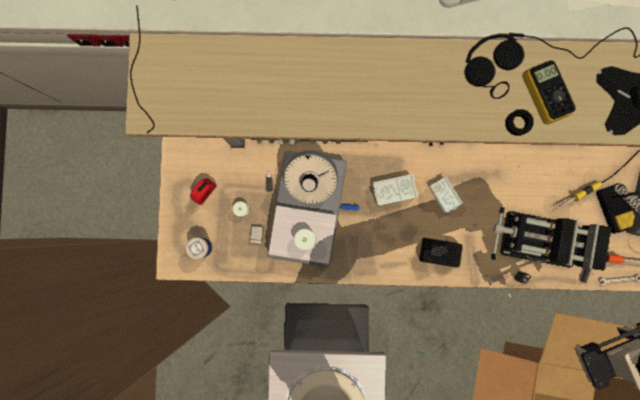

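View pics/side0.png

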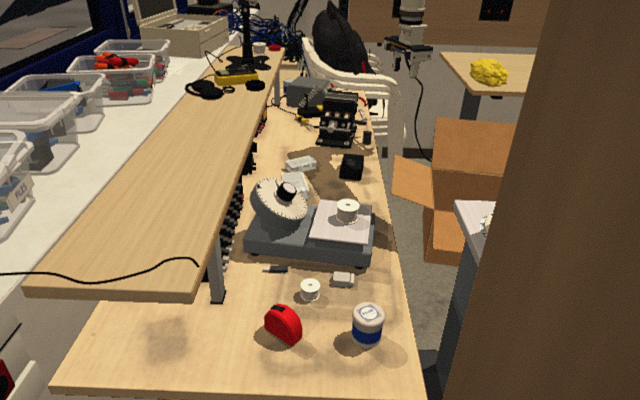

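The top view shows reels at (304,239) on the pan and (240,208) on the desk, which is smaller. There are see-through boxes at (394,189), large, and (444,194), smaller. The dial is at (311,180) with its knob, the tin at (199,246), the tape at (203,190), the supply at (440,251) and the cell at (349,207). The side view agrees. Next I'll measure both boxes and confirm them with a crop.

```bash
cat > h.py <<'E'
from bench import manip, effector, viewer
import numpy as np, cv2
from scipy.spatial.transform import Rotation as R
def cam(n):
    c=viewer.get_calibration(n); f=200/np.tan(np.radians(c["vfov"]/2))
    return c["eye"],R.from_quat(c["attitude"]).as_matrix(),f,c["cx"],c["cy"]
def ray(c,u,v):
    d=c[1]@np.array([(u-c[3])/c[2],(v-c[4])/c[2],1]); return c[0],d/np.linalg.norm(d)
def onz(c,u,v,z):
    e,d=ray(c,u,v); return e+d*(z-e[2])/d[2]
def proj(c,p):
    q=c[1].T@(np.asarray(p)-c[0]); return np.array([c[3]+c[2]*q[0]/q[2],c[4]+c[2]*q[1]/q[2]])
def tri(rays):
    A=np.zeros((3,3));b=np.zeros(3)
    for e,d in rays:
        M=np.eye(3)-np.outer(d,d);A+=M;b+=M@e
    p=np.linalg.solve(A,b); return p,[np.linalg.norm((np.eye(3)-np.outer(d,d))@(p-e)) for e,d in rays]
def shot(n,name):
    c=cam(n); im=viewer.get_image(n)[:,:,::-1].copy(); cv2.imwrite(f"pics/{name}.png",im); return c,im
E
python3 - <<'E'
from h import *
np.set_printoptions(precision=4,suppress=True)
t=cam("top"); s=cam("side")
for n,u,v,z in [("reel?",304.5,239.5,.114),("reel2",240,208,.03),("bigbox",394,189,.025),("smallbox",444,194,.025),("padFL",268,260,.078),("padFR",333,264,.078),("padRL",277,206,.078),("padRR",338,209,.078),("tin",199,246,.06),("tape",203,190,.06),("supply",440,251,.038),("cell",349,207,.014),("dsub",257,233,.015),("usb",268,181,.008),("deskL",160,279,0),("deskR",490,288,0),("viceL",498,240,.1)]:
    print(n,onz(t,u,v,z)[:2])
for n,a,b in [("reel top",(304.5,239),(347.5,205)),("reel2 top",(240,207),(310,285)),("knob top",(309,184),(287,190))]:
    print(n,tri([ray(t,*a),ray(s,*b)]))
im=cv2.imread("pics/top0.png")[130:290,220:480]
cv2.imwrite("pics/crop0.png",cv2.resize(im,(780,480),interpolation=cv2.INTER_CUBIC))
E
```

```text
reel? [0.4606 0.0641]
reel2 [0.54   0.2454]
bigbox [ 0.6014 -0.1719]
smallbox [ 0.5908 -0.3078]
padFL [0.4048 0.1589]
padFR [ 0.3985 -0.0092]
padRL [0.545  0.1395]
padRR [ 0.5408 -0.0191]
tin [0.4359 0.3442]
tape [0.5841 0.3392]
supply [ 0.4367 -0.2948]
cell [ 0.5502 -0.051 ]
dsub [0.4732 0.1995]
usb [0.6177 0.1745]
deskL [0.3399 0.4666]
deskR [ 0.3371 -0.4428]
viceL [ 0.4704 -0.4241]
reel top (array([0.4627, 0.0645, 0.1069]), [np.float64(0.0009689663224664728), np.float64(0.0009689663224664817)])
reel2 top (array([0.5416, 0.2463, 0.026 ]), [np.float64(0.0012753547187680232), np.float64(0.001275354718768092)])
knob top (array([0.6004, 0.0555, 0.1352]), [np.float64(0.0022273293165386604), np.float64(0.0022273293165385407)])
```

View pics/crop0.png

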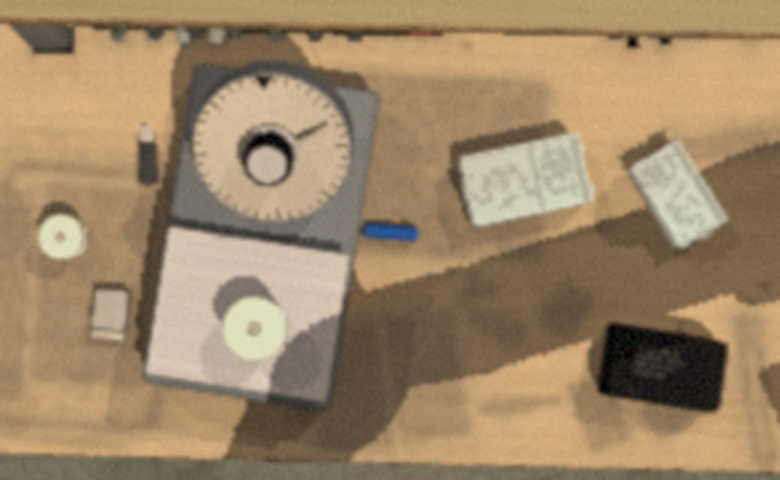

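The crop gives box corners of about 82 x 52 mm for the right-hand one at (444,194), and about 110 x 62 mm for the one at (394,189). The right-hand one fits 90 x 50. The reel on the pan is about 52 mm across and the desk reel about 42 mm, so the pan reel is the one meant. Next I'll look from close up with the wrist camera.

```bash
cat >> h.py <<'E'
def q(psi,sgn=1): return [np.cos(psi/2),np.sin(psi/2),0,0]
E
python3 - <<'E'
from h import *
np.set_printoptions(precision=4,suppress=True)
p=manip.current_tool_pos()
P=[]
for i,(x,y) in enumerate([(.50,-.31),(.47,-.27),(.48,.06),(.44,.04)]):
    manip.move_pose([x,y,.30],q(0)); 
    c,im=shot("wrist",f"w{i}"); P.append((c[0],c[1],c[2],c[3],c[4])); print(manip.current_tool_pos(),manip.current_clock(), c[0])
import pickle; pickle.dump(P,open("P.pkl","wb"))
a=[cv2.imread(f"pics/w{i}.png") for i in range(4)]
cv2.imwrite("pics/m1.png",cv2.resize(np.vstack([a[0],a[2]]),None,fx=.75,fy=.75,interpolation=cv2.INTER_AREA))
E
```

```text
[ 0.4989 -0.3117  0.2995] 1.575 [ 0.5722 -0.312   0.4572]
[ 0.4694 -0.2713  0.3001] 1.9417 [ 0.542  -0.2706  0.4577]
[0.4806 0.0581 0.2998] 3.2417 [0.5536 0.0578 0.4575]
[0.4405 0.0384 0.3003] 3.5917 [0.5125 0.0372 0.4577]
```

View pics/m1.png

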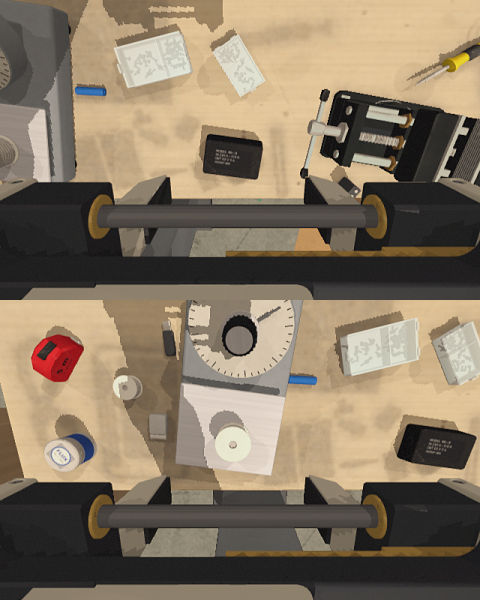

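Wrist montage: small box at full-res (317,87) in w0, large box at (203,77), supply at (311,208). In w2 the reel is at (310,190), the pan quad spans roughly (247,112), (376,133), (355,230), (235,218), and the knob is at (320,50). Now measure by masks.

Run:
```python
from h import *
import pickle
np.set_printoptions(precision=4,suppress=True)
P=pickle.load(open("P.pkl","rb"))
I=[cv2.imread(f"pics/w{i}.png") for i in range(4)]
for i,pt in ((2,(310,190)),(2,(280,200)),(0,(317,87)),(0,(360,120)),(2,(245,225)),(2,(290,125))):
    print(i,pt,cv2.cvtColor(I[i],cv2.COLOR_BGR2HSV)[pt[1]-1:pt[1]+2,pt[0]-1:pt[0]+2].mean((0,1)))
ctr=[]
for i,g in ((0,(.5908,-.3078,.025)),(1,(.5908,-.3078,.025)),(0,(.6014,-.1719,.025))):
    S=cv2.cvtColor(I[i],cv2.COLOR_BGR2HSV)[:,:,1]
    m=cv2.morphologyEx((S<45).astype(np.uint8),cv2.MORPH_CLOSE,np.ones((7,7)))
    m=cv2.morphologyEx(m,cv2.MORPH_OPEN,np.ones((7,7)))
    u=proj(P[i],g)
    for c in cv2.findContours(m,0,2)[0]:
        if cv2.contourArea(c)>800 and cv2.pointPolygonTest(c,u,False)>=0:
            b=cv2.boxPoints(cv2.minAreaRect(c)); w=np.array([onz(P[i],*k,.025)[:2] for k in b])
            e=w[1]-w[0],w[2]-w[1]; l=max(e,key=np.linalg.norm)
            print("box",i,b.mean(0),w.mean(0),[np.linalg.norm(k) for k in e],"yaw",np.arctan2(l[1],l[0])); ctr.append((i,b.mean(0)))
if len(ctr)>1: print("box top",tri([ray(P[i],*u) for i,u in ctr[:2]]))
rr=[]
for i in (2,3):
    g=cv2.cvtColor(I[i],cv2.COLOR_BGR2GRAY); u=proj(P[i],(.4615,.0643,.109)).astype(int)
    x0,y0=u-50
    c=cv2.HoughCircles(cv2.resize(g[y0:y0+100,x0:x0+100],None,fx=4,fy=4,interpolation=2),cv2.HOUGH_GRADIENT,1,200,param1=120,param2=25,minRadius=60,maxRadius=140)
    c=c[0,0]/4; print("reel",i,u,c[:2]+[x0,y0],"diam",2*c[2]*(P[i][0][2]-.109)/P[i][2],onz(P[i],c[0]+x0,c[1]+y0,.109)); rr.append(ray(P[i],c[0]+x0,c[1]+y0))
    H=cv2.cvtColor(I[i],cv2.COLOR_BGR2HSV)
print(tri(rr))
a=np.hstack([cv2.resize(I[2][0:240,220:400],(405,540),interpolation=2),cv2.resize(I[0][20:160,260:380],(390,455),interpolation=2)[:540] if 0 else cv2.copyMakeBorder(cv2.resize(I[0][20:160,260:380],(390,455),interpolation=2),0,85,0,0,0)])
cv2.imwrite("pics/c2.png",a)
```

```text
2 (310, 190) [ 16.4444  46.4444 206.    ]
2 (280, 200) [ 13.5556  31.8889 206.7778]
0 (317, 87) [ 26.7778  21.2222 212.6667]
0 (360, 120) [ 18.1111  83.5556 218.1111]
2 (245, 225) [ 17.5556  90.4444 111.    ]
2 (290, 125) [ 14.3333  29.4444 222.3333]
box 0 [318.6631  87.4943] [ 0.5903 -0.3151] [np.float64(0.04944160767830042), np.float64(0.08944679029102104)] yaw -2.5507852793770147
box 1 [351.9974  61.7098] [ 0.5898 -0.3141] [np.float64(0.05142408504759083), np.float64(0.09011086248260486)] yaw -2.547355757920101
box 0 [203.535   79.8329] [ 0.5997 -0.1733] [np.float64(0.11602232789102272), np.float64(0.06632738133923753)] yaw -1.3403486177765298
box top (array([ 0.5918, -0.3146,  0.0158]), [np.float64(0.00010082807103291167), np.float64(0.00010082807103285746)])Traceback (most recent call last):
  File "<stdin>", line 25, in <module>
TypeError: 'NoneType' object is not subscriptable
```

The box at (318,87) in w0 measures 90 x 50 (yaw 0.59) and the other measures 116 x 66, so the first is the one meant. I'll crop to see the reel and the scale.

Run:
```python
from h import *
I=[cv2.imread(f"pics/w{i}.png") for i in range(4)]
a=np.hstack([cv2.resize(I[2][0:240,220:420],(450,540),interpolation=2),cv2.copyMakeBorder(cv2.resize(I[0][30:150,260:380],(340,340),interpolation=2),0,200,0,0,0)])
cv2.imwrite("pics/c2.png",a)
```

```text
(no output)
```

View pics/c2.png

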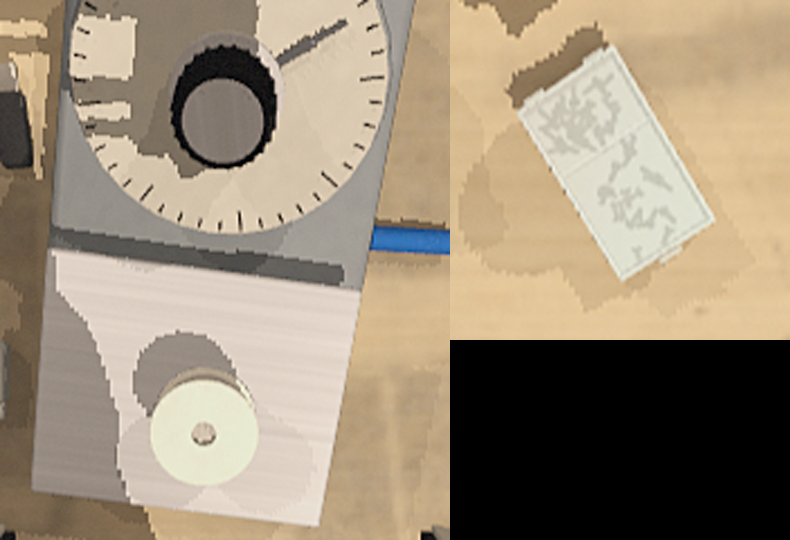

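Crop of w2: pan corners at RL (54,248), RR (360,290), FR (318,525), FL (33,490), reel top centre (204,433), knob top (223,121), pointer up-right. The box crop confirms the hinged 90x50 box. Now compute the poses, then pick the reel.

Run:
```python
from h import *
import pickle
np.set_printoptions(precision=4,suppress=True)
P=pickle.load(open("P.pkl","rb"))
I=[cv2.imread(f"pics/w{i}.png") for i in range(4)]
rr=[];pp=[]
for i in (2,3):
    H=cv2.cvtColor(I[i],cv2.COLOR_BGR2HSV)
    m=cv2.inRange(H,(22,0,150),(60,60,255)); u=proj(P[i],(.4615,.0643,.109))
    m=cv2.morphologyEx(m,cv2.MORPH_OPEN,np.ones((5,5)))
    c=max((k for k in cv2.findContours(m,0,2)[0] if np.linalg.norm(k.mean((0,1))-u)<40),key=cv2.contourArea,default=None)
    if c is None: print("none",u);continue
    (x,y),r=cv2.minEnclosingCircle(c); print("reel",i,(x,y),r,2*r*(P[i][0][2]-.109)/P[i][2],onz(P[i],x,y,.109)); rr.append(ray(P[i],x,y))
if len(rr)>1: print(tri(rr))
pan=np.array([(54,248),(360,290),(318,525),(33,490)])/2.25+[220,0]
g=I[2][...,0]
W=np.array([onz(P[2],*k,.073) for k in pan]); print(W, [np.linalg.norm(W[k]-W[k-1]) for k in range(4)])
c=W.mean(0); d=(W[0]-W[3])+(W[1]-W[2]); e=(W[0]-W[1])+(W[3]-W[2])
print("pan c",c,"yaw",np.arctan2(d[1],d[0]),np.arctan2(e[1],e[0])-np.pi/2)
yaw=(np.arctan2(d[1],d[0])+np.arctan2(e[1],e[0])-np.pi/2)/2
for zc in (.07,.073,.078):
    pass
X=np.array([np.cos(yaw),np.sin(yaw),0]); O=c+.07*X; O[2]=0; n=-.5*X+[0,0,.866]; D=O+.07*X+[0,0,.115]
print("yaw",yaw,"O",O,"dial",D,"knobtop",D+.032*n,"pred px",proj(P[2],D+.032*n),"seen",(319.1,53.8), "knob top 1view", onz(P[2],319.1,53.8,.1427))
```

```text
reel 2 (310.131591796875, 192.20677185058594) 23.970304489135742 0.050137050396366505 [0.4618 0.065  0.109 ]
reel 3 (290.0632019042969, 154.23216247558594) 25.058088302612305 0.052437895539533326 [0.4621 0.0648 0.109 ]
(array([0.4622, 0.0648, 0.1103]), [np.float64(0.00015090930370348688), np.float64(0.00015090930370345284)])
[[ 0.5471  0.1387  0.073 ]
 [ 0.5262 -0.0139  0.073 ]
 [ 0.3996  0.0029  0.073 ]
 [ 0.4204  0.1581  0.073 ]] [np.float64(0.12818176534666537), np.float64(0.1540885152465901), np.float64(0.1277192984027622), np.float64(0.1565454653203204)]
pan c [0.4733 0.0714 0.073 ] yaw -0.14177518194569555 -0.1344804124738055
yaw -0.13812779720975055 O [0.5427 0.0618 0.    ] dial [0.612  0.0522 0.115 ] knobtop [0.5962 0.0544 0.1427] pred px [320.3331  53.2548] seen (319.1, 53.8) knob top 1view [0.5957 0.0554 0.1427]
```

```bash
cat >> h.py <<'E'
def lower(z_end,thr=1.5,step=.0015,vel=.04):
    "lower the TCP in small steps until the upward force rises by thr or z_end is reached"
    manip.sleep(.15); f0=manip.current_force()[2]; p=np.array(manip.current_tool_pos())
    while p[2]>z_end:
        p[2]-=step; manip.servo_line(p,vel=vel)
        if abs(manip.current_force()[2]-f0)>thr: break
    return p[2], manip.current_force()[2]-f0
E
python3 - <<'E'
from h import *
np.set_printoptions(precision=4,suppress=True)
r=[.462,.0648]
manip.move_pose([*r,.17],q(0))
manip.servo_line([*r,.082],vel=.12)
print(manip.current_tool_pos(),manip.current_force())
effector.close(12); print("gap",manip.current_finger_gap(),manip.current_gripper_force())
manip.servo_line([*r,.16],vel=.12)
print("gap",manip.current_finger_gap(),manip.current_force())
manip.move_pose([.45,-.15,.10],q(0)); manip.servo_line([.45,-.15,.018],vel=.1)
print(lower(.003),manip.current_finger_gap())
effector.open_jaws(); manip.sleep(.2)
manip.servo_line([.45,-.15,.15],vel=.2)
c,im=shot("wrist","w5"); 
manip.move_pose([.40,-.15,.25],q(0)); shot("wrist","w6"); t=shot("top","t6")
print(manip.current_clock())
a=np.vstack([cv2.resize(cv2.imread("pics/w6.png"),(480,300)),cv2.resize(t[1][130:290,220:480],(480,295))]); cv2.imwrite("pics/m6.png",a)
E
```

```text
[0.4628 0.0649 0.0828] [-0.799  -1.1215 -0.1164]
gap 0.05199875724418475 11.998864815518289
gap 0.052264818363842745 [-0.4633 -0.7214 -1.4115]
(np.float64(0.008146435096844986), np.float64(6.389908555410552)) 0.05247981333302528
12.8917
```

View pics/m6.png

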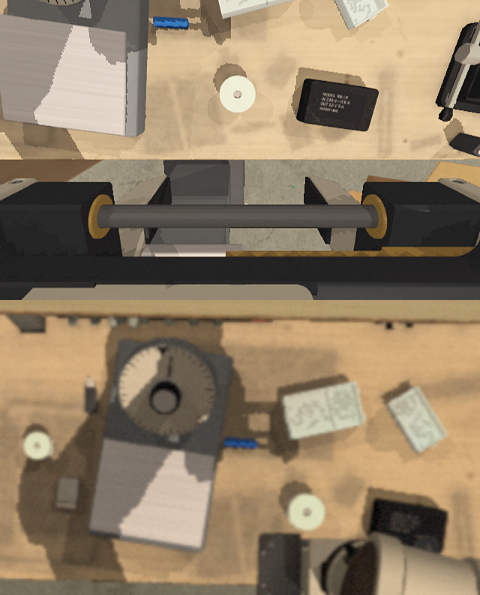

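Reel is standing on the desk at (317,125) in w6 and nothing else has moved. Next the box: check IK options for both yaws.

Run:
```python
from h import *
np.set_printoptions(precision=3,suppress=True)
b=[.590,-.3146]; X=np.array([np.cos(-.138),np.sin(-.138)]); pan=np.array([.4735,.072])-.005*X
for psi,pl in ((.591,-.138),(.591-np.pi,-.138-np.pi),(.591-np.pi,-.138)):
    for n,p,s in (("b hi",[*b,.12],psi),("b lo",[*b,.004],psi),("p hi",[*pan,.15],pl),("p lo",[*pan,.08],pl)):
        j=manip.solve_ik(p,q(s)); print(psi,n,None if j is None else np.array(j))
```

```text
0.591 b hi [ 1.031  0.793 -0.894  1.574  0.671  1.106 -1.008]
0.591 b lo [ 0.985  0.934 -0.81   1.614  0.796  0.953 -1.088]
0.591 p hi [ 0.577  0.406 -0.938  2.04   0.42   0.897 -2.3  ]
0.591 p lo [ 0.459  0.508 -0.808  2.087  0.534  0.762 -2.394]
-2.550592653589793 b hi [ 1.201  1.048 -1.307  1.568  1.032  1.345  1.929]
-2.550592653589793 b lo [ 1.202  1.265 -1.311  1.607  1.264  1.313  1.837]
-2.550592653589793 p hi [ 0.767  0.565 -1.229  2.036  0.643  1.001  0.645]
-2.550592653589793 p lo [ 0.682  0.682 -1.131  2.082  0.807  0.91   0.519]
-2.550592653589793 b hi [ 1.201  1.048 -1.307  1.568  1.032  1.345  1.929]
-2.550592653589793 b lo [ 1.202  1.265 -1.311  1.607  1.264  1.313  1.837]
-2.550592653589793 p hi [ 0.577  0.406 -0.938  2.04   0.42   0.897 -2.3  ]
-2.550592653589793 p lo [ 0.459  0.508 -0.808  2.087  0.534  0.762 -2.394]
```

Run:
```python
from h import *
np.set_printoptions(precision=4,suppress=True)
b=[.590,-.3146]; X=np.array([np.cos(-.138),np.sin(-.138)]); pan=np.array([.4735,.072])-.005*X; s=.591-np.pi; pl=-.138-np.pi
manip.move_pose([.50,-.3146,.20],q(s)); manip.move_pose([*b,.10],q(s))
manip.servo_line([*b,.004],vel=.1); manip.sleep(.2); f0=manip.current_force()
print(manip.current_tool_pos(),f0)
effector.close(15); print("gap",manip.current_finger_gap())
manip.sleep(.1)
manip.servo_line([*b,.12],vel=.1); manip.sleep(.3)
fs=[]
for _ in range(10): fs.append(manip.current_force()); manip.sleep(.02)
f1=np.mean(fs,0); print("gap",manip.current_finger_gap(),"f",f0,f1,"std",np.std(fs,0))
manip.move_pose([.50,-.25,.18],q(s)); manip.move_pose([*pan,.14],q(pl)); manip.servo_line([*pan,.092],vel=.1); manip.sleep(.3)
shot("side","s7"); print(manip.current_tool_pos(),manip.current_force(),manip.current_clock())
```

```text
[ 0.5904 -0.3148  0.0047] [-0.7108 -0.7738 -0.1458]
gap 0.0503952966146329
gap 0.0503359869476567 f [-0.7108 -0.7738 -0.1458] [ 0.048  -0.0578 -1.5148] std [0.4136 0.4647 0.6589]
[0.4688 0.0726 0.0923] [ 0.6227 -0.1294 -1.5332] 23.0583
```

Run:
```python
from h import *
np.set_printoptions(precision=3,suppress=True)
def F(n=12):
    a=[]
    for _ in range(n): a.append(manip.current_force()[2]); manip.sleep(.02)
    return np.mean(a)
p=np.array(manip.current_tool_pos()); p[:2]=np.array([.4735,.072])-.005*np.array([np.cos(-.138),np.sin(-.138)])
for z in (.083,.080,.078,.0765,.0755):
    p[2]=z; manip.servo_line(p,vel=.03); f=F(); print(z,manip.current_tool_pos()[2],f)
    if f>-.15: break
effector.open_jaws(); manip.sleep(.3)
p[2]=.16; manip.servo_line(p,vel=.12)
manip.move_pose([p[0]-.06,p[1],.26],q(-.138)); w=shot("wrist","w8"); t=shot("top","t8"); s=shot("side","s8")
print(manip.current_clock(),w[0][0])
import pickle; pickle.dump(w[0],open("P8.pkl","wb"))
a=np.vstack([cv2.resize(w[1][:240],(640,240)),cv2.resize(s[1][150:290,220:400],(450,350))[:, :450] if 0 else cv2.copyMakeBorder(cv2.resize(s[1][150:290,220:400],(450,350)),0,0,0,190,0)])
cv2.imwrite("pics/m8.png",a)
```

```text
0.083 0.08306988190917332 -1.213171498972487
0.08 0.08000886771112466 -0.6674106453215418
0.078 0.07804078191296332 -0.31487171740641645
0.0765 0.07654167630694984 -0.11118594252545701
29.4583 [0.481 0.062 0.417]
```

View pics/m8.png

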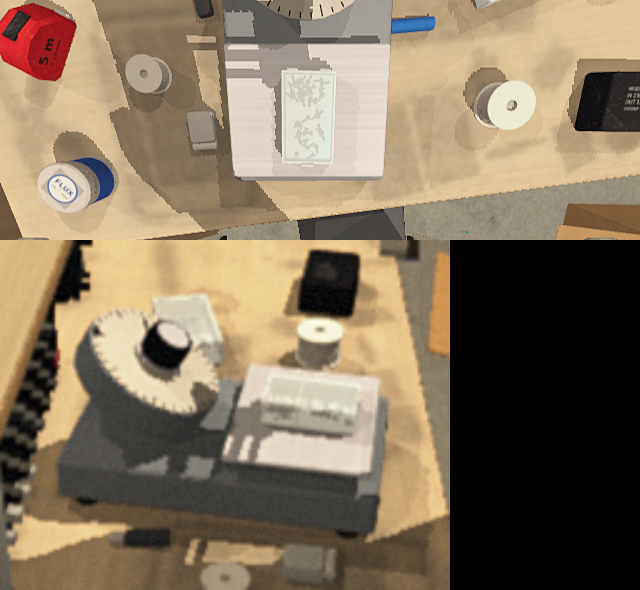

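Box lies flat on the pan, wrist view (307,115), and the reel is at (505,105) on the desk. Next, look at the dial, rectified to its plane.

```bash
cat >> h.py <<'E'
YAW=-.138; SX=np.array([np.cos(YAW),np.sin(YAW),0]); SO=np.array([.4735,.072,0])+.07*SX
N=-.5*SX+[0,0,.866]; U=.866*SX+[0,0,.5]; RT=np.cross(U,N)   # right when facing the dial with U up
D=SO+.07*SX+[0,0,.115]
def rect(c,im,s=4,h=.0025):
    w=[(a,b) for a,b in ((-.07,.07),(.07,.07),(.07,-.07),(-.07,-.07))]
    src=np.float32([proj(c,D+h*N+a*RT+b*U) for a,b in w]); n=140*s
    return cv2.warpPerspective(im,cv2.getPerspectiveTransform(src,np.float32([(0,0),(n,0),(n,n),(0,n)])),(n,n),flags=cv2.INTER_LINEAR)
E
python3 - <<'E'
from h import *
print(RT)
manip.move_pose([.53,.056,.30],q(YAW)); c,im=shot("wrist","w9")
print([proj(c,D+.07*k) for k in (U,-U,RT,-RT)],manip.current_clock())
cv2.imwrite("pics/r9.png",rect(c,im))
E
```

```text
[-1.37556352e-01 -9.90449520e-01  6.93889390e-18]
[array([305.72607968,  16.36426192]), array([308.70877283, 151.26096038]), array([378.95351356,  94.13938925]), array([235.94831651,  94.30885401])] 30.0917
```

View pics/r9.png

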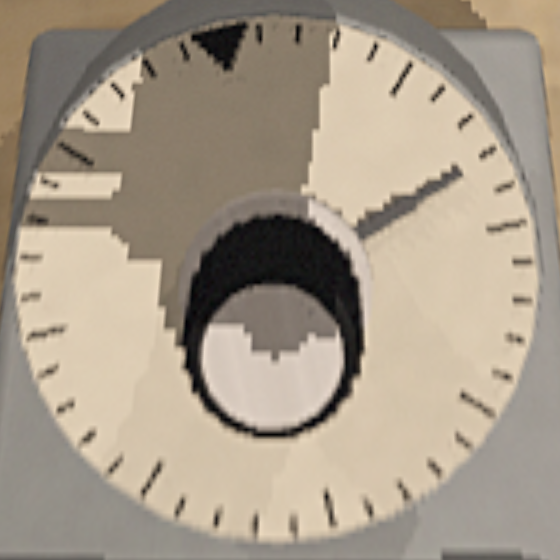

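Rectified dial (4 px/mm, centre about (277,280)): wedge tip (227,72) gives -0.236 rad, pointer tip (461,170) gives +1.03 rad, and both sit at radius 53.5. So turn 1.27 rad clockwise. Check IK across the turn.

```bash
cat >> h.py <<'E'
DK=D-.0007*RT
def kq(a):
    "tool along -N, tool x turned by a (clockwise facing the dial) from up the dial"
    x=np.cos(a)*U+np.sin(a)*RT; return R.from_matrix(np.column_stack([x,np.cross(-N,x),-N])).as_quat()
E
python3 - <<'E'
from h import *
np.set_printoptions(precision=2,suppress=True)
for h in (.10,.010):
  for a in np.arange(-3.2,3.3,.4):
    j=manip.solve_ik(DK+h*N,kq(a)); print(h,round(a,1),None if j is None else np.array(j))
E
```

```text
0.1 -3.2 [ 0.85  0.35 -1.28  2.21  1.13  0.63  0.26]
0.1 -2.8 [-0.34  0.11  0.05  2.24  0.6   0.36  0.28]
0.1 -2.4 [-0.38  0.11  0.1   2.24  0.59  0.36 -0.1 ]
0.1 -2.0 [-0.42  0.11  0.14  2.24  0.58  0.36 -0.49]
0.1 -1.6 [-0.46  0.11  0.19  2.25  0.56  0.35 -0.88]
0.1 -1.2 [-0.51  0.11  0.23  2.25  0.55  0.35 -1.27]
0.1 -0.8 [-0.53  0.11  0.26  2.25  0.54  0.35 -1.66]
0.1 -0.4 [-0.55  0.11  0.27  2.25  0.54  0.35 -2.06]
0.1 -0.0 [-0.54  0.11  0.27  2.25  0.54  0.35 -2.46]
0.1 0.4 [-1.16  0.16  0.95  2.26  0.2   0.3  -2.53]
0.1 0.8 [-1.47  0.38  1.4   2.27 -0.66  0.35 -2.12]
0.1 1.2 [-1.47  0.38  1.4   2.27 -0.66  0.35 -2.52]
0.1 1.6 [ 0.85  0.35 -1.28  2.21  1.13  0.63  1.75]
0.1 2.0 [ 0.85  0.35 -1.28  2.21  1.13  0.63  1.35]
0.1 2.4 [ 0.85  0.35 -1.28  2.21  1.13  0.63  0.95]
0.1 2.8 [ 0.85  0.35 -1.28  2.21  1.13  0.63  0.55]
0.1 3.2 [-0.31  0.11  0.02  2.24  0.61  0.36  0.56]
0.01 -3.2 [ 0.65  0.59 -1.08  2.18  1.5   0.68  0.01]
0.01 -2.8 [-0.31  0.33  0.08  2.2   0.96  0.2  -0.06]
0.01 -2.4 [-0.06  0.34 -0.21  2.2   1.15  0.28 -0.62]
0.01 -2.0 [-0.26  0.33  0.02  2.2   1.01  0.22 -0.9 ]
0.01 -1.6 [-0.26  0.33  0.02  2.2   1.01  0.22 -1.3 ]
0.01 -1.2 [-0.26  0.33  0.02  2.2   1.01  0.22 -1.7 ]
0.01 -0.8 [-0.26  0.33  0.02  2.2   1.01  0.22 -2.1 ]
0.01 -0.4 [-0.26  0.33  0.02  2.2   1.01  0.22 -2.5 ]
0.01 -0.0 [-1.    0.48  0.9   2.22 -1.08  0.21 -0.93]
0.01 0.4 [-1.    0.48  0.9   2.22 -1.08  0.21 -1.33]
0.01 0.8 [-1.    0.48  0.9   2.22 -1.08  0.21 -1.73]
0.01 1.2 [-1.    0.48  0.9   2.22 -1.08  0.21 -2.13]
0.01 1.6 [-1.    0.48  0.9   2.22 -1.08  0.21 -2.53]
0.01 2.0 [ 0.65  0.59 -1.08  2.18  1.5   0.68  1.09]
0.01 2.4 [ 0.65  0.59 -1.08  2.18  1.5   0.68  0.69]
0.01 2.8 [ 0.65  0.59 -1.08  2.18  1.5   0.68  0.29]
0.01 3.2 [-0.28  0.33  0.04  2.2   0.99  0.21  0.19]
```

Run:
```python
from h import *
np.set_printoptions(precision=3,suppress=True)
a=2.1
j=manip.solve_ik(DK+.10*N,kq(a)); print(np.array(j)); assert j[0]>.3
manip.movej(j); manip.servo_line(DK+.010*N,vel=.08); manip.sleep(.1)
print(manip.current_q(),manip.current_force(),(manip.current_tool_pos()-DK)@np.array([RT,U,N]).T)
effector.close(8); print("gap",manip.current_finger_gap(),manip.current_force())
j=np.array(manip.current_q())
for k in range(5):
    j[6]-=1.268/5; manip.movej(j)
manip.sleep(.2); print(manip.current_force(),manip.current_q()[6],"gap",manip.current_finger_gap())
effector.open_jaws(); manip.sleep(.1)
manip.servo_line(DK+.12*N,vel=.12)
manip.move_pose([.53,.056,.30],q(YAW)); c,im=shot("wrist","w10"); print(manip.current_clock())
r=rect(c,im); cv2.imwrite("pics/r10.png",np.hstack([r,cv2.copyMakeBorder(cv2.resize(im,(240,150)),0,410,0,0,0)]))
```

```text
[ 0.85   0.351 -1.283  2.212  1.133  0.63   1.248]
[ 0.617  0.554 -1.032  2.177  1.476  0.644  0.997] [ 0.753 -0.512  0.178] [0.   0.   0.01]
gap 0.039754676360775135 [-0.82  -0.398  0.172]
[ 0.92   4.53  -3.512] -0.26815921066735654 gap 0.03999896917449443
40.8917
```

View pics/r10.png

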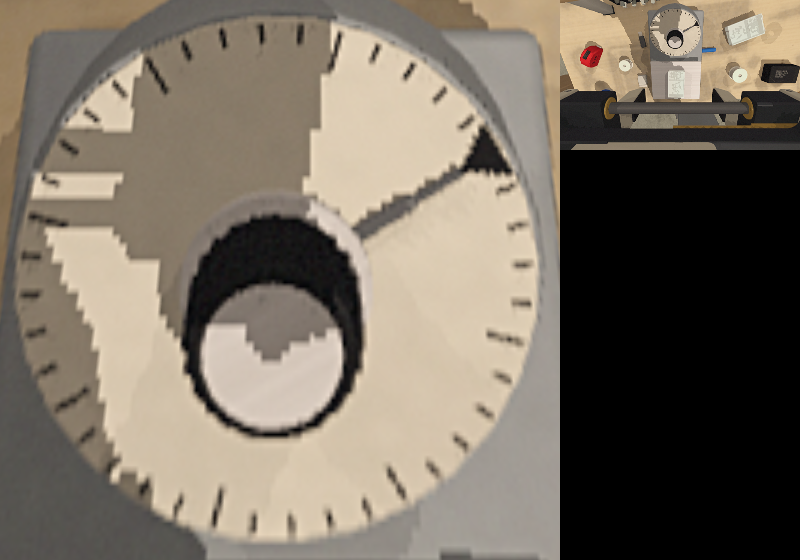

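The wedge tip (464,170) meets the pointer tip (461,170) to within about 1 mm. The box is on the pan, the reel is on the desk, and the arm is clear, so I'm handing in.

```bash
python3 -c "
from bench import manip
print(manip.hand_in(),manip.current_clock())"
```

```text
the job is handed in; nothing more can be done
the job is handed in; nothing more can be done
```

The job is handed in: the solder reel stands on the desk, the parts box rests flat on the pan, and the last picture shows the zero mark within about 1 mm of the pointer's tip; no judging result came back.

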